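Fetch the teaspoon from behind the condiments

ROBOT

A 6-joint arm with a two-finger parallel gripper is mounted at the origin on a cart in front of the work surface, level with it; the furniture and walls round the work are solid. World frame = base frame: x ahead of the robot, y to its left, z up, the work surface at z = 0. Lengths are in m, angles in rad, forces in N, time in s.
With the tool pointing down it reaches from about 0.275 to 0.85 m from the base axis. Payload 5.2 kg.
Tool frame: the origin (TCP) lies between the finger pads; the fingertips stand arm.tip_extent ahead of it and the grasp point (between the pads) lies 11 mm behind it (arm.tip_extent is the distance from the TCP to the fingertips, in m); y points along the fingers, x is the direction in which the jaws open and shut, and the axes are right-handed (so a half turn about y gives the same grasp; the last joint's range is limited). The gripper opens to 85 mm and grips with 20 to 120 N. Pads are 22 mm wide; open, the fingers measure 114 mm over their backs; the gripper's body (76 mm by 85 mm) begins 54 mm behind the grasp point. The pads swing forward as they close: fully open they stand 13 mm farther back than shut.
Start: joints at [1.139, 0.259, 1.535, -0, 1.348, -0.203], TCP at [0.125, 0.536, 0.239] pointing down, gripper open.
Joint ranges: [-3.14, 3.14], [-0.91, 2.08], [0.19, 2.58], [-1.22, 4.36], [0.22, 2.71], [-3.12, 3.12]. Speed limits (rad/s): [2.57, 2.57, 3.14, 3.14, 3.14, 3.14].

INTERFACE

Orientations are given as a 3x3 rotation matrix whose columns are the frame's x, y, z axes.
In Python, from bench import arm gives the robot as it stands. The module is installed in compiled form; this text tells all that it offers. Calls block until the motion is done:
- arm.goto(position, orientation): joint-space move of the TCP to a pose.
- arm.servo_line(position, ori=None, feed=0.15, stop_force=None): straight line of the TCP; ori=None keeps the orientation; feed is the mean speed in m/s. With stop_force (N) it stops when the force on the tool has changed by that much, and returns True; else False.
- arm.move_j(angles): joint-space move.
- arm.grip(opening, f_grip=None): opening from 0.0 (shut) to 1.0 (fully open); f_grip is the grip in N (None keeps the last); returns when the fingers have stopped.
- arm.hold(seconds).
- arm.ik(position, orientation): joint angles nearest the present ones, or None.
- arm.camera(name): name is "scene" or "top" or "wrist"; returns (picture, depth): 420x560x3 uint8, red, green, blue; 420x560 float32, m along the optical axis (not along the pixel's ray), 0 where there is no reading.
- arm.camera_params(name): a dict with "K" (3x3 intrinsics, pixels), "R" (3x3) and "t" (3): a world point X has camera coordinates R X + t. Camera axes: x right, y down, z forward; pixel columns grow to the right and rows downward; lengths in m; the calibration is good to about 2 mm. A picture is of the moment at which its call begins: read the wrist's pose just before it. camera_params takes no time and is no camera call; for the wrist camera it gives the pose at the moment of the call.
A pose or a line that the arm cannot do raises arm.IKError and nothing moves.
- arm.job_done(): hands the job in, once; it reports no verdict.
Readings, each from a call of its own:
- arm.read_clock(): time.
- arm.read_joint_positions(): joint angles.
- arm.read_joint_vel(): joint speeds.
- arm.read_joint_efforts(): joint torques, N m.
- arm.read_tcp_pos(): TCP position.
- arm.read_eef_rot(): TCP orientation.
- arm.read_contact_force(): force on the tool from outside, world axes, zero at the start.
- arm.read_wrist_torque(): the same for the moment, N m.
- arm.read_width(): opening from 0.0 (shut) to 1.0 (fully open).
Only numpy, scipy, OpenCV 4.12 (cv2) and the standard library are available. Lean on these libraries where they do the work, as an engineer would, in place of code of your own. Each camera call takes 0.05 s, during which the arm holds its last target.

TASK

A teaspoon lies behind the salt shaker, the spice jar and the pepper mill on the small dark tray. First set all three aside, standing on the light wooden board; then lay the teaspoon in the middle of the plate; and only then put the three back upright, each centred on the coaster it came from. Knock nothing over and leave the garlic alone.

Things in the scene. Friction and masses are not known exactly. Their poses are not given: they have to be found in the camera images.
- spoon_center (a point): Steel teaspoon lying flat on the tray, behind the row (on the robot's far side of it): 130 mm long, bowl 26 mm wide, 11 mm high over all. The point is the middle of its length, 5.5 mm above its underside; its x axis runs along the spoon. At the middle, where it balances well enough to be lifted, it is pinched across its length, less than 20 mm wide there. About 20 g.
- salt_center (a point): Glass salt shaker with a dull metal cap: the shortest of the three in the row, 90 mm high, 44 mm across, the cap narrower (34 mm) from 70 mm up. The point is at its centre, 45 mm above its foot; z is up. About 0.1 kg.
- jar_center (a point): Straight round spice jar with a black lid: 105 mm high, 41 mm across. The point is at its centre, 52.5 mm above its foot; z is up. About 0.11 kg.
- mill_center (a point): Dark turned-wood pepper mill, the tallest of the three: 150 mm high, widest 58 mm at the foot, head 50 mm across from 109 to 139 mm above the foot, with a small knob on top (12 mm). The point is at its centre, 75 mm above its foot; z is up. About 0.18 kg.
- board: Plain light wooden board lying to one side (left or right), fixed: 240 mm along its x, 120 mm along its y, 12 mm thick, the place to set things aside; the origin is the centre of its underside.
- plate: White round plate, fixed, on the other side: 204 mm across, rim 23 mm high; its inner floor, 8 mm above the worktop, is flat over a circle of 123 mm. The origin is the centre of its underside.
- garlic: Garlic bulb, loose, lying in front of the tray: 60 mm across and 59 mm high; the origin is the centre of its underside. It is to be left alone.
- coaster_salt: Round cork coaster on which the salt shaker stands at the start, fixed on the tray (all three coasters look alike): 62 mm across, 3 mm thick; the origin is the centre of its underside, its top is 9 mm above the worktop. The tray under it is a flat dark wooden slab without a rim, 130 x 200 mm and 6 mm thick; the three coasters stand in a row 66 mm apart, centre to centre.
- coaster_jar: Round cork coaster on which the spice jar stands at the start, fixed on the tray (all three coasters look alike): 62 mm across, 3 mm thick; the origin is the centre of its underside, its top is 9 mm above the worktop. The tray under it is a flat dark wooden slab without a rim, 130 x 200 mm and 6 mm thick; the three coasters stand in a row 66 mm apart, centre to centre.
- coaster_mill: Round cork coaster on which the pepper mill stands at the start, fixed on the tray (all three coasters look alike): 62 mm across, 3 mm thick; the origin is the centre of its underside, its top is 9 mm above the worktop. The tray under it is a flat dark wooden slab without a rim, 130 x 200 mm and 6 mm thick; the three coasters stand in a row 66 mm apart, centre to centre.
Mind the look-alikes: they are no part of the job. What is shaped like the part that bears salt_center but green or yellow is not meant.

How it is judged:
By the outcome, as a careful person would: the job done as asked, in the order asked, and still so for the second after the job is handed in, with the robot touching nothing.
It also fails if it takes over 144 s, if anything falls off the work surface, if the arm or the gripper's body presses on something with over 40 N, if the wrist force passes 120 N, or if a joint passes its speed limit or range.

## Working session

There is one attempt and no reset: what is moved stays moved. The work goes in short steps, each a Python script; the robot and the scene stay as the last script left them, time stands still between calls to the robot, and variables do not carry over. Pictures are saved under pics/ and viewed, and the job is handed in when it is done.

```bash
mkdir -p pics; python3 - <<'E'
from bench import arm
import cv2,numpy as np
for n in ["scene","top","wrist"]:
    p=arm.camera_params(n); im,d=arm.camera(n)
    cv2.imwrite(f"pics/{n}0.png",im[:,:,::-1]); np.savez(f"{n}0.npz",im=im,d=d,**p)
    print(n,p["K"].round(1).tolist(),p["R"].round(3).tolist(),p["t"].round(3).tolist())
print(arm.tip_extent,arm.read_clock(),arm.read_tcp_pos(),arm.read_eef_rot())
E
```

```text
scene [[388.7, 0.0, 284.8], [0.0, 388.7, 213.4], [0.0, 0.0, 1.0]] [[-0.827, -0.562, -0.0], [-0.426, 0.627, -0.652], [0.366, -0.539, -0.758]] [0.399, 0.321, 0.678]
top [[423.8, 0.0, 275.2], [0.0, 423.8, 210.9], [0.0, 0.0, 1.0]] [[-0.014, -1.0, -0.027], [-0.996, 0.016, -0.088], [0.088, 0.026, -0.996]] [-0.035, 0.526, 0.912]
wrist [[334.2, 0.0, 281.6], [0.0, 334.2, 211.1], [0.0, 0.0, 1.0]] [[0.226, 0.974, -0.001], [0.93, -0.216, 0.298], [0.29, -0.068, -0.955]] [-0.549, -0.04, 0.379]
0.008 0.15 [0.12455949 0.5353135  0.23865564] [[ 2.26836269e-01 -6.31913310e-04 -9.73932702e-01]
 [ 9.73931910e-01 -1.28357909e-03  2.26836917e-01]
 [-1.39346092e-03 -9.99998977e-01  3.24278246e-04]]
```

View pics/top0.png

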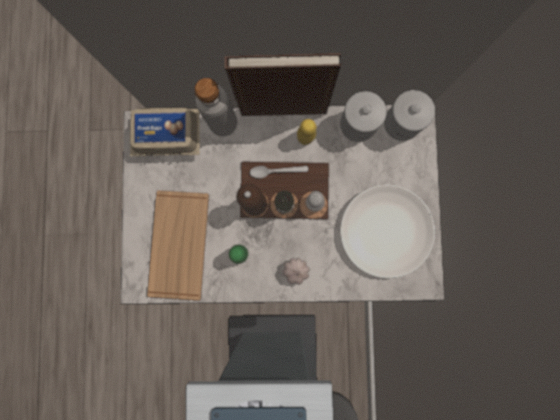

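View pics/scene0.png

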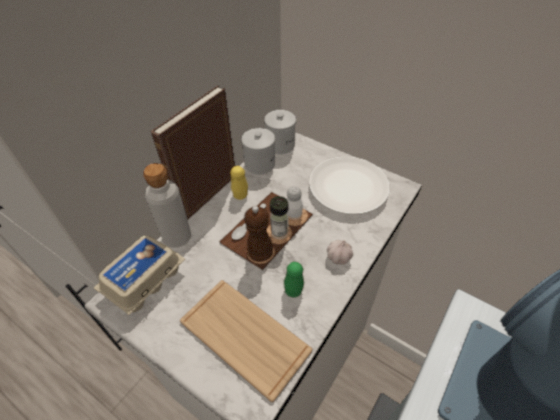

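View pics/wrist0.png

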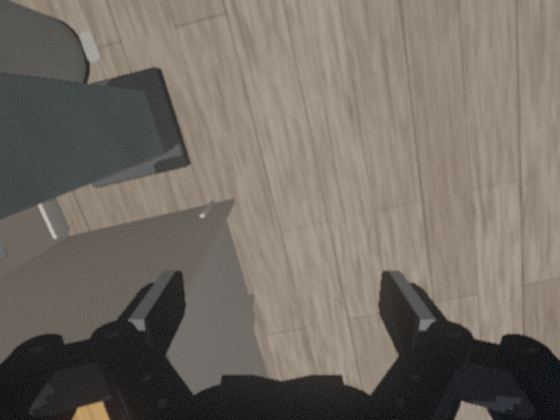

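```bash
cat > h.py <<'E'
import numpy as np,cv2
def load(n):
    z=np.load(n+".npz"); return z["im"],z["d"],z["K"],z["R"],z["t"]
def cloud(d,K,R,t):
    v,u=np.indices(d.shape); X=np.stack([(u-K[0,2])/K[0,0]*d,(v-K[1,2])/K[1,1]*d,d],-1)
    P=(X-t)@R; P[d<=0]=np.nan; return P
E
python3 - <<'E'
from h import *
im,d,K,R,t=load("top0"); P=cloud(d,K,R,t)
print("cam",-R.T@t)
for n,(u,v) in dict(mill=(248,195),jar=(284,200),salt=(316,198),plate=(388,232),board=(178,245),green=(238,250),yel=(309,125),garlic=(296,270),spoonmid=(282,171),tray=(320,175),b1=(160,195),b2=(205,197),b3=(150,294),b4=(200,294), book=(283,62),bottle=(207,88),can=(365,115),table=(220,280)).items():
    print(n,P[v,u].round(4))
c=cv2.resize(im[145:290,140:340],None,fx=4,fy=4,interpolation=cv2.INTER_CUBIC); cv2.imwrite("pics/topz.png",np.clip(c[:,:,::-1]*1.6,0,255).astype(np.uint8))
im,d,K,R,t=load("scene0")
c=cv2.resize(im[150:310,200:400],None,fx=3.7,fy=3.7,interpolation=cv2.INTER_CUBIC); cv2.imwrite("pics/scenez.png",np.clip(c[:,:,::-1]*1.4,0,255).astype(np.uint8))
E
```

```text
cam [ 0.44369467 -0.06665732  0.95294482]
mill [0.5451 0.0051 0.1568]
jar [ 0.5392 -0.0628  0.1143]
salt [ 0.5441 -0.1277  0.0972]
plate [ 0.4762 -0.2917  0.0067]
board [0.454  0.1755 0.0112]
green [0.4413 0.0326 0.0882]
yel [ 0.6987 -0.1173  0.087 ]
garlic [ 0.3976 -0.0855  0.0527]
spoonmid [ 0.6177 -0.0588  0.0055]
tray [ 0.6068 -0.1443  0.0065]
b1 [0.5666 0.2161 0.0144]
b2 [0.5605 0.1147 0.0129]
b3 [0.3469 0.2368 0.0121]
b4 [0.3457 0.1258 0.0123]
book [ 0.7592 -0.0655  0.2568]
bottle [0.7331 0.0723 0.2151]
can [ 0.7144 -0.2322  0.0967]
table [0.3749 0.0833 0.0006]
```

View pics/topz.png

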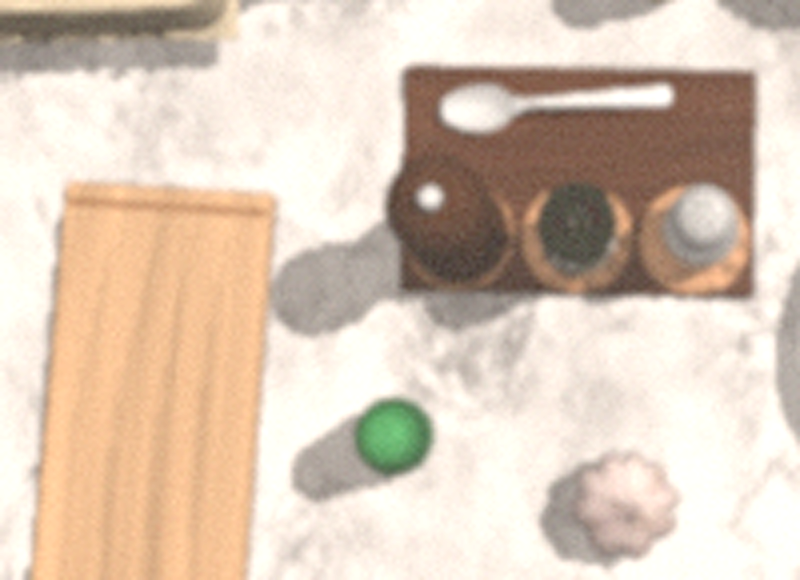

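View pics/scenez.png

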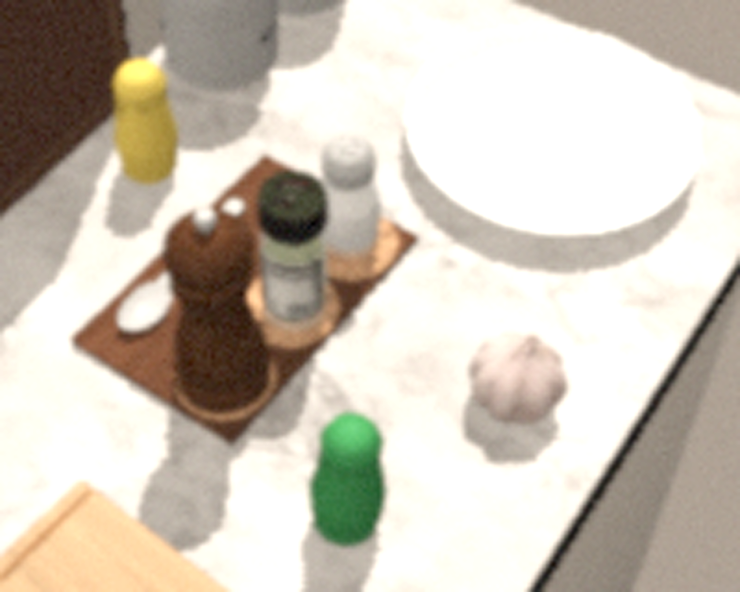

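```bash
cat >> h.py <<'E'
def onplane(u,v,z,K,R,t):
    uv=np.stack([np.ravel(u),np.ravel(v),np.ones(np.size(u))],-1)
    r=(uv@np.linalg.inv(K).T)@R; C=-R.T@t
    return (C+r*((z-C[2])/r[:,2])[:,None])[:,:2]
def circ(p):
    from scipy.optimize import least_squares
    f=lambda a:np.hypot(p[:,0]-a[0],p[:,1]-a[1])-a[2]
    return least_squares(f,[*p.mean(0),.03],loss="soft_l1",f_scale=.001).x
E
python3 - <<'E'
from h import *
im,d,K,R,t=load("top0"); P=cloud(d,K,R,t); cal=(K,R,t)
hsv=cv2.cvtColor(im,cv2.COLOR_RGB2HSV)
def big(m):
    n,l,s,c=cv2.connectedComponentsWithStats(m.astype(np.uint8)); i=1+np.argmax(s[1:,4]); return l==i
def win(m,u0,u1,v0,v1):
    o=np.zeros_like(m); o[v0:v1,u0:u1]=m[v0:v1,u0:u1]; return o
# height slices
for n,(u0,u1,v0,v1,z0,z1) in dict(mill=(225,275,175,225,.13,.17),knob=(225,275,175,225,.155,.17),jar=(265,302,180,225,.108,.125),salt=(300,335,182,225,.085,.11),green=(220,260,235,275,.05,.11),garlic=(275,320,250,295,.02,.09),yel=(290,330,110,150,.05,.11)).items():
    m=win((P[...,2]>z0)&(P[...,2]<z1),u0,u1,v0,v1); q=P[m]
    print(n,m.sum(),"mean",q.mean(0).round(4),"mid",((q.min(0)+q.max(0))/2).round(4),"ext",(q.max(0)-q.min(0)).round(4))
# board
m=big(win((hsv[...,1]>70)&(P[...,2]<.03)&(P[...,2]>.004),140,215,180,305))
v,u=np.nonzero(m);p=onplane(u,v,.012,*cal);print("board",cv2.minAreaRect((p*1000).astype(np.float32)))
# tray
m=win((im.max(2)<110)&(hsv[...,1]>80),235,335,155,225)
v,u=np.nonzero(big(m));p=onplane(u,v,.006,*cal);print("tray",cv2.minAreaRect((p*1000).astype(np.float32)))
# plate rim
m=big(win((P[...,2]>.016)&(P[...,2]<.04),335,440,180,285)); v,u=np.nonzero(m); q=P[m]
h=cv2.convexHull((q[:,:2]*1000).astype(np.float32))[:,0]/1000; print("plate",circ(h), q[:,2].mean())
# spoon
m=win((im.min(2)>85)&(hsv[...,1]<60),245,325,160,182); m=big(m)
v,u=np.nonzero(m);p=onplane(u,v,.013,*cal);print("spoon",m.sum(),cv2.minAreaRect((p*1000).astype(np.float32)),p.mean(0),p.min(0),p.max(0))
for s in np.arange(p[:,1].min(),p[:,1].max(),.012):
    k=abs(p[:,1]-s)<.004; print(s.round(3),p[k,0].mean().round(4),np.ptp(p[k,0]).round(4),np.nanmedian(P[m][k,2]).round(4))
E
```

```text
mill 507 mean [0.546  0.0049 0.143 ] mid [0.547  0.0063 0.1457] ext [0.049  0.0491 0.0304]
knob 29 mean [0.5475 0.0066 0.158 ] mid [0.5478 0.0061 0.158 ] ext [0.0099 0.0096 0.0057]
jar 317 mean [ 0.54   -0.0629  0.1141] mid [ 0.5403 -0.0627  0.1132] ext [0.0384 0.04   0.0098]
salt 216 mean [ 0.5431 -0.1271  0.094 ] mid [ 0.5434 -0.1273  0.0932] ext [0.0331 0.031  0.016 ]
green 247 mean [0.4341 0.0347 0.0811] mid [0.4338 0.0361 0.0715] ext [0.0359 0.0328 0.0424]
garlic 529 mean [ 0.3962 -0.0858  0.0392] mid [ 0.3963 -0.0861  0.0405] ext [0.0556 0.0565 0.0392]
yel 279 mean [ 0.6942 -0.1144  0.0784] mid [ 0.6969 -0.115   0.0713] ext [0.0339 0.0353 0.0416]
board ((455.24267578125, 175.8115234375), (118.40039825439453, 236.79153442382812), 85.49488067626953)
tray ((574.6026611328125, -59.25019836425781), (200.6507110595703, 122.66221618652344), 88.89776611328125)
plate [ 0.47965353 -0.28709705  0.10186718] 0.02044011500181604
spoon 369 ((615.3421020507812, -52.030311584472656), (130.29225158691406, 25.032407760620117), 88.95005798339844) [ 0.61797849 -0.04197584] [ 0.60344185 -0.11731004] [0.62876222 0.01312022]
-0.117 0.6217 0.0091 0.0075
-0.105 0.6211 0.0115 0.0095
-0.093 0.6208 0.0114 0.0122
-0.081 0.6204 0.0092 0.0129
-0.069 0.6199 0.0091 0.0151
-0.057 0.6197 0.0069 0.0163
-0.045 0.6188 0.0046 0.0162
-0.033 0.6178 0.0091 0.0141
-0.021 0.6158 0.0227 0.0107
-0.009 0.6161 0.0251 0.0084
0.003 0.6155 0.0228 0.0106
```

```bash
cat > r.py <<'E'
from bench import arm
import numpy as np
def ori(a): # jaw dir angle a in world
    x=np.array([np.cos(a),np.sin(a),0]);y=np.array([0,0,-1.]);return np.column_stack([x,y,np.cross(x,y)])
def snap(n,name):
    import cv2
    p=arm.camera_params(n); im,d=arm.camera(n)
    cv2.imwrite(f"pics/{name}.png",im[:,:,::-1]); np.savez(f"{name}.npz",im=im,d=d,**p)
def st(s):
    print(s,"t",round(arm.read_clock(),2),"tcp",arm.read_tcp_pos().round(4),"w",round(arm.read_width(),3),"F",np.round(arm.read_contact_force(),1))
E
python3 - <<'E'
from r import *
for n,p in dict(mill=(.547,.006,.3),salt=(.543,-.127,.3),board=(.455,.176,.3),sp=(.619,-.052,.2),plate=(.48,-.287,.2),sb=(.375,.182,.05)).items():
    for a in (-3,87,177,-93): 
        q=arm.ik(p,ori(np.radians(a))); print(n,a,None if q is None else np.round(q,2))
E
```

```text
mill -3 [-0.19  0.22  1.44 -0.    1.48 -0.14]
mill 87 [-0.19  0.22  1.44 -0.    1.48 -1.71]
mill 177 [-0.19  0.22  1.44  0.    1.48  3.  ]
mill -93 [-0.19  0.22  1.44 -0.    1.48  1.43]
salt -3 [-0.43  0.24  1.41 -0.    1.49 -0.38]
salt 87 [-0.43  0.24  1.41 -0.    1.49 -1.95]
salt 177 [-0.43  0.24  1.41  0.    1.49  2.76]
salt -93 [-0.43  0.24  1.41 -0.    1.49  1.19]
board -3 [ 0.14  0.11  1.57 -0.    1.46  0.19]
board 87 [ 0.14  0.11  1.57 -0.    1.46 -1.38]
board 177 [ 0.14  0.11  1.57  0.    1.46 -2.95]
board -93 [ 0.14  0.11  1.57 -0.    1.46  1.76]
sp -3 [-0.26  0.41  1.41 -0.    1.32 -0.21]
sp 87 [-0.26  0.41  1.41 -0.    1.32 -1.78]
sp 177 [-0.26  0.41  1.41  0.    1.32  2.93]
sp -93 [-0.26  0.41  1.41 -0.    1.32  1.36]
plate -3 [-0.74  0.3   1.57 -0.    1.27 -0.69]
plate 87 [-0.74  0.3   1.57 -0.    1.27 -2.26]
plate 177 [-0.74  0.3   1.57  0.    1.27  2.46]
plate -93 [-0.74  0.3   1.57 -0.    1.27  0.88]
sb -3 [ 0.18  0.27  2.08 -0.    0.79  0.24]
sb 87 [ 0.18  0.27  2.08 -0.    0.79 -1.34]
sb 177 [ 0.18  0.27  2.08 -0.    0.79 -2.91]
sb -93 [ 0.18  0.27  2.08 -0.    0.79  1.81]
```

```bash
python3 - <<'E'
from r import *
arm.goto([.545,-.06,.31],ori(np.radians(-1))); st("over")
snap("wrist","w1"); snap("top","t1")
E
```

```text
over t 2.74 tcp [ 0.545  -0.0591  0.31  ] w 1.002 F [-0.6  0.7  0.2]
```

View pics/w1.png

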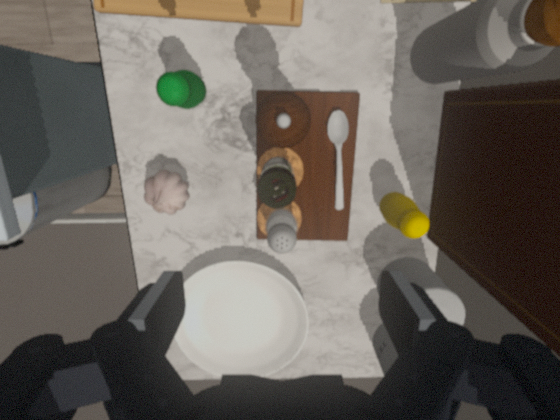

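```bash
python3 - <<'E'
from h import *
im,d,K,R,t=load("w1"); P=cloud(d,K,R,t); cal=(K,R,t)
print(-R.T@t)
hsv=cv2.cvtColor(im,cv2.COLOR_RGB2HSV)
def win(m,u0,u1,v0,v1):
    o=np.zeros_like(m); o[v0:v1,u0:u1]=m[v0:v1,u0:u1]; return o
def big(m):
    n,l,s,c=cv2.connectedComponentsWithStats(m.astype(np.uint8)); i=1+np.argmax(s[1:,4]); return l==i
for n,(z0,z1,c) in dict(mill=(.12,.17,(.547,.006)),knob=(.152,.17,(.547,.006)),jar=(.105,.125,(.54,-.063)),salt=(.085,.11,(.543,-.127))).items():
    m=(P[...,2]>z0)&(P[...,2]<z1)&(np.hypot(P[...,0]-c[0],P[...,1]-c[1])<.035); q=P[m]
    print(n,m.sum(),"mean",q.mean(0).round(4),"mid",((q.min(0)+q.max(0))/2).round(4),"ext",(q.max(0)-q.min(0)).round(4))
m=(im.max(2)<115)&(hsv[...,1]>90)
m=big(win(m,250,362,86,245)); v,u=np.nonzero(m);p=onplane(u,v,.006,*cal);print("tray",cv2.minAreaRect((p*1000).astype(np.float32)))
cork=(hsv[...,1]>60)&(hsv[...,2]>125)&(hsv[...,0]<25)
cork=win(cork,250,310,86,245);v,u=np.nonzero(cork);p=onplane(u,v,.009,*cal)
for c0,c1 in ((-.098,-.03),(-.165,-.098)):
    k=(p[:,1]>c0)&(p[:,1]<c1);h=cv2.convexHull((p[k]*1000).astype(np.float32))[:,0]/1000;print("cork",k.sum(),p[k].min(0),p[k].max(0))
m=big(win((im.min(2)>100)&(hsv[...,1]<60),322,352,100,215)); v,u=np.nonzero(m);p=onplane(u,v,.014,*cal);print("spoon",m.sum(),cv2.minAreaRect((p*1000).astype(np.float32)))
for s in np.arange(p[:,1].min(),p[:,1].max(),.012):
    k=abs(p[:,1]-s)<.004; print(s.round(3),p[k,0].mean().round(4),np.ptp(p[k,0]).round(4),np.nanmedian(P[m][k,2]).round(4))
c=cv2.resize(im[80:260,220:370],None,fx=3.3,fy=3.3,interpolation=cv2.INTER_CUBIC); cv2.imwrite("pics/w1z.png",np.clip(c[:,:,::-1]*1.5,0,255).astype(np.uint8))
E
```

```text
[0.54679178 0.01661851 0.44461534]
mill 2476 mean [0.548  0.0063 0.1432] mid [0.548  0.0055 0.1451] ext [0.0499 0.0499 0.0315]
knob 173 mean [0.5483 0.006  0.1576] mid [0.5483 0.0056 0.157 ] ext [0.0118 0.0115 0.0077]
jar 1244 mean [ 0.541  -0.0622  0.1141] mid [ 0.5409 -0.0631  0.1111] ext [0.0404 0.0396 0.0119]
salt 658 mean [ 0.5448 -0.1256  0.0939] mid [ 0.545  -0.1286  0.0923] ext [0.0334 0.0337 0.0139]
tray ((576.8321533203125, -62.96144104003906), (194.92739868164062, 125.73125457763672), 88.11295318603516)
cork 461 [ 0.51379403 -0.08252431] [ 0.57442356 -0.03348381]
cork 384 [ 0.51129504 -0.16007029] [ 0.5789475  -0.10591958]
spoon 1069 ((618.240966796875, -52.14209747314453), (26.385883331298828, 129.3563690185547), 1.4149826765060425)
-0.117 0.6223 0.0095 0.0083
-0.105 0.6224 0.0109 0.01
-0.093 0.6223 0.0108 0.0118
-0.081 0.6215 0.0081 0.0139
-0.069 0.6211 0.0081 0.0151
-0.057 0.6212 0.0067 0.0163
-0.045 0.6203 0.0054 0.0167
-0.033 0.619 0.0102 0.0147
-0.021 0.6175 0.024 0.0106
-0.009 0.6167 0.0265 0.009
0.003 0.6163 0.0236 0.0109
```

View pics/w1z.png

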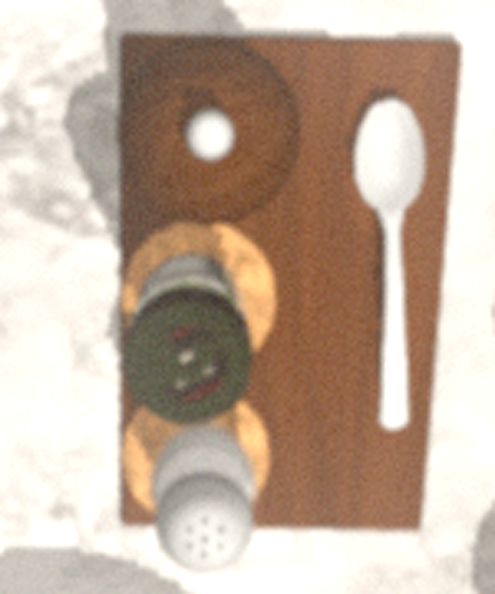

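```bash
cat >> r.py <<'E'
def pick(x,y,z,a,op,f,zup,zpre=None):
    o=ori(np.radians(a))
    if zpre: arm.goto([x,y,zpre],o)
    arm.servo_line([x,y,z],o,feed=.12,stop_force=8)
    st("down"); arm.grip(0.0,f); st("gripped")
    arm.servo_line([x,y,zup],o,feed=.15); st("lifted")
def place(x,y,z,a,zpre,op,zout,stop=4):
    o=ori(np.radians(a)); arm.goto([x,y,zpre],o)
    arm.servo_line([x,y,z+.015],o,feed=.15)
    s=arm.servo_line([x,y,z-.004],o,feed=.03,stop_force=stop); st(f"placed {s}")
    arm.grip(op); st("open"); arm.servo_line([x,y,zout],o,feed=.2)
E
python3 - <<'E'
from r import *
arm.goto([.5475,.006,.27],ori(np.radians(-1)))
pick(.5475,.006,.118,-1,1,35,.20)
snap("scene","s1")
E
```

```text
down t 4.67 tcp [0.5481 0.0059 0.1188] w 0.999 F [-0.4  0.5 -0.8]
gripped t 5.12 tcp [0.5476 0.006  0.1188] w 0.548 F [-1.9  1.1  4.3]
lifted t 5.83 tcp [0.5468 0.0061 0.199 ] w 0.548 F [-1.  -0.2 -3.1]
```

View pics/s1.png

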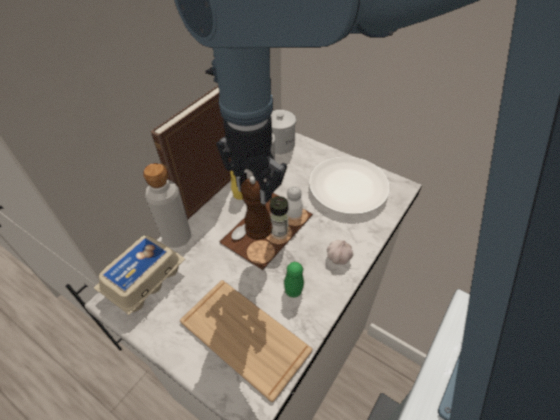

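```bash
python3 - <<'E'
from r import *
arm.servo_line([.54,.10,.20],feed=.2)
place(.535,.170,.1218,85.5,.20,.95,.27)
arm.goto([.5405,-.063,.27],ori(np.radians(-1)))
st("pre"); 
pick(.5405,-.063,.070,-1,1,30,.19)
snap("scene","s2");snap("top","t2")
E
```

```text
placed True t 8.85 tcp [0.5352 0.17   0.1218] w 0.544 F [-1.2 -0.1  6. ]
open t 9.29 tcp [0.5342 0.1699 0.1206] w 0.952 F [ 0.1  0.9 -0.1]
pre t 11.2 tcp [ 0.5402 -0.0624  0.2691] w 0.953 F [ 0.6  0.6 -0.1]
down t 13.02 tcp [ 0.541  -0.0631  0.0706] w 0.947 F [-0.4  0.  -0.7]
gripped t 13.46 tcp [ 0.5405 -0.0631  0.0703] w 0.47 F [-0.9  0.1  3.8]
lifted t 14.41 tcp [ 0.5398 -0.0628  0.1889] w 0.466 F [-0.  -1.6 -1.6]
```

View pics/s2.png

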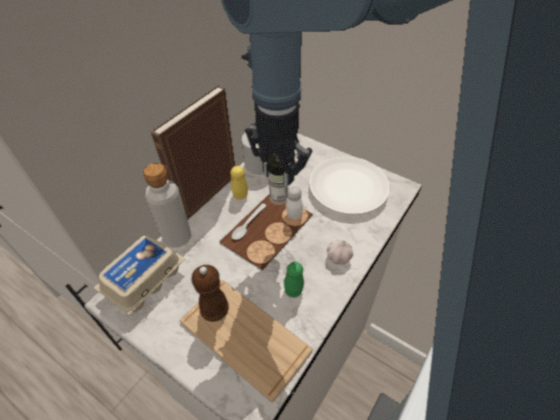

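```bash
python3 - <<'E'
from r import *
arm.servo_line([.53,.06,.20],feed=.25)
place(.455,.176,.0735,85.5,.20,.85,.20)
arm.goto([.50,.0,.24],ori(np.radians(-1)))
arm.goto([.544,-.128,.20],ori(np.radians(-1)))
pick(.544,-.128,.046,-1,1,25,.20)
snap("scene","s3");snap("top","t3")
E
```

```text
placed True t 17.73 tcp [0.455  0.1756 0.0731] w 0.474 F [ 0.7 -1.9  3.6]
open t 18.15 tcp [0.4543 0.1759 0.0726] w 0.851 F [ 0.3 -0.2 -0.6]
down t 22.04 tcp [ 0.5446 -0.1282  0.0467] w 0.849 F [ 0.4 -0.5  0.1]
gripped t 22.44 tcp [ 0.5441 -0.1281  0.0468] w 0.462 F [-2.  -0.4  5.6]
lifted t 23.62 tcp [ 0.5434 -0.1277  0.1989] w 0.458 F [ 0.4 -0.  -1. ]
```

View pics/s3.png

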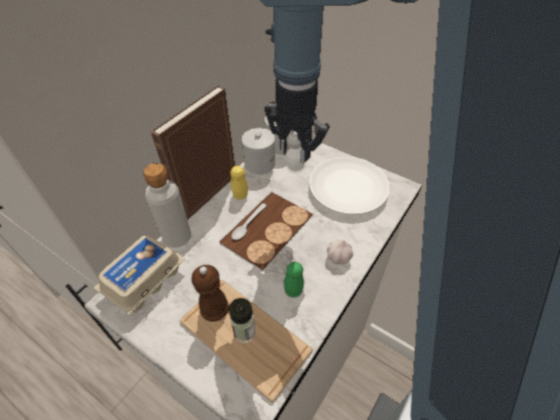

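Mill and jar both stand on the board (210,295 and 241,320). The salt shaker is in hand and all the coasters are bare. Next I place the salt and take a wrist look at the coasters and the spoon.

```bash
python3 - <<'E'
from r import *
arm.servo_line([.53,.06,.20],feed=.25)
place(.375,.182,.0497,85.5,.20,.85,.20)
st("out")
arm.goto([.50,.03,.26],ori(np.radians(-1)))
arm.goto([.555,-.08,.22],ori(np.radians(-1)))
arm.hold(.3);snap("wrist","w4"); snap("scene","s4");snap("top","t4");st("look")
E
python3 - <<'E'
import cv2,numpy as np
a=cv2.imread('pics/w4.png');b=cv2.imread('pics/s4.png')
cv2.imwrite('pics/c4.png',cv2.resize(np.hstack([a,b]),(800,300)))
E
```

```text
placed True t 27.31 tcp [0.3751 0.1821 0.0498] w 0.463 F [-0.9  0.4  6.2]
open t 27.73 tcp [0.3744 0.1819 0.0494] w 0.849 F [ 0.3 -0.4 -0.5]
out t 28.63 tcp [0.3743 0.1819 0.1991] w 0.847 F [ 0.5 -0.4 -0. ]
look t 30.74 tcp [ 0.555  -0.0794  0.2204] w 0.852 F [-0.  -0.1 -0.4]
```

View pics/w4.png

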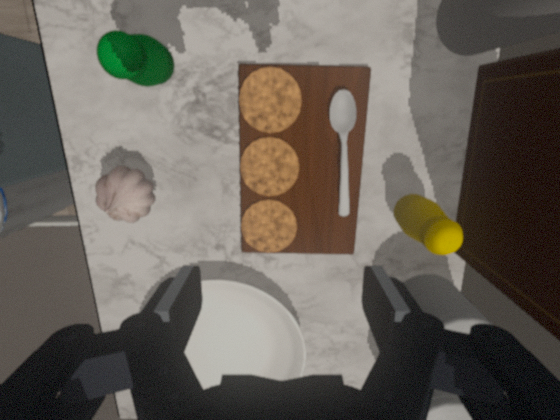

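View pics/s4.png

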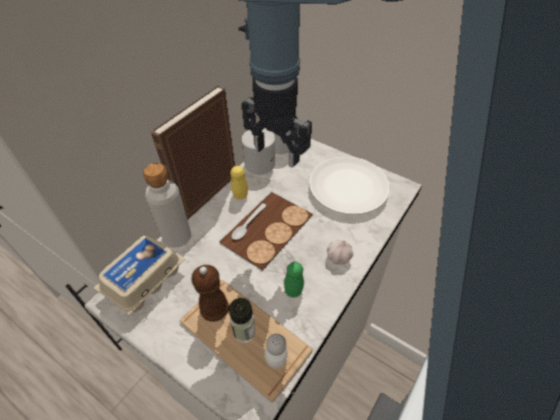

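All three stand on the board, and the coasters show clearly at about (270,100), (270,166) and (269,226) in the wrist view. I'll measure them.

```bash
cat > meas.py <<'E'
from h import *
import sys
def run(f,boxes,sb,zs=.014):
    im,d,K,R,t=load(f); cal=(K,R,t); P=cloud(d,K,R,t)
    hsv=cv2.cvtColor(im,cv2.COLOR_RGB2HSV)
    cork=cv2.morphologyEx(((hsv[...,2]>105)&(hsv[...,1]>70)&(hsv[...,0]<25)).astype(np.uint8),cv2.MORPH_CLOSE,np.ones((5,5)))
    for (u0,u1,v0,v1) in boxes:
        m=np.zeros_like(cork);m[v0:v1,u0:u1]=cork[v0:v1,u0:u1]
        c=max(cv2.findContours(m,cv2.RETR_EXTERNAL,cv2.CHAIN_APPROX_NONE)[0],key=cv2.contourArea)[:,0].astype(float)
        p=onplane(c[:,0],c[:,1],.009,*cal);print("coaster",circ(p).round(4))
    u0,u1,v0,v1=sb
    m=np.zeros(im.shape[:2],np.uint8); q=(im.min(2)>90)&(hsv[...,1]<60); m[v0:v1,u0:u1]=q[v0:v1,u0:u1]
    n,l,s,_=cv2.connectedComponentsWithStats(m); m=l==1+np.argmax(s[1:,4]); v,u=np.nonzero(m)
    p=onplane(u,v,zs,*cal);print("spoon",cv2.minAreaRect((p*1000).astype(np.float32)),p.min(0),p.max(0))
    k=(p[:,1]<-.04);print("handle fit slope, x(-.052)",np.polyfit(p[k,1]+.052,p[k,0],1))
run("w4",[(232,306,62,135),(232,306,134,199),(232,306,198,255)],(322,362,80,225))
run("t4",[(236,268,190,219),(269,299,190,219),(299,328,190,220)],(245,325,160,182))
E
python3 meas.py
```

```text
coaster [0.5463 0.0031 0.0311]
coaster [ 0.5438 -0.0627  0.0315]
coaster [ 0.542  -0.1293  0.0321]
spoon ((619.2334594726562, -51.694358825683594), (26.5413761138916, 128.77279663085938), 2.910975933074951) [ 0.6038049 -0.1159233] [0.63062912 0.01260084]
handle fit slope, x(-.052) [-0.03479227  0.62044701]
coaster [0.5449 0.0045 0.0307]
coaster [ 0.5414 -0.0476  0.0227]
coaster [ 0.5412 -0.1244  0.0271]
spoon ((616.0213623046875, -5.01317024230957), (36.07244110107422, 25.005781173706055), 88.95040893554688) [ 0.60331303 -0.02298115] [0.62856533 0.01303535]Traceback (most recent call last):
  File "meas.py", line 17, in <module>
    run("t4",[(236,268,190,219),(269,299,190,219),(299,328,190,220)],(245,325,160,182))
    ~~~^^^^^^^^^^^^^^^^^^^^^^^^^^^^^^^^^^^^^^^^^^^^^^^^^^^^^^^^^^^^^^^^^^^^^^^^^^^^^^^^
  File "meas.py", line 15, in run
    k=(p[:,1]<-.04);print("handle fit slope, x(-.052)",np.polyfit(p[k,1]+.052,p[k,0],1))
                                                       ~~~~~~~~~~^^^^^^^^^^^^^^^^^^^^^^
    raise TypeError("expected non-empty vector for x")
TypeError: expected non-empty vector for x
```

```bash
python3 - <<'E'
from h import *
im,d,K,R,t=load("t4")
c=cv2.resize(im[150:230,235:335],None,fx=7,fy=7,interpolation=cv2.INTER_CUBIC); cv2.imwrite("pics/t4z.png",np.clip(c[:,:,::-1]*1.5,0,255).astype(np.uint8))
E
```

```text
(no output)
```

View pics/t4z.png

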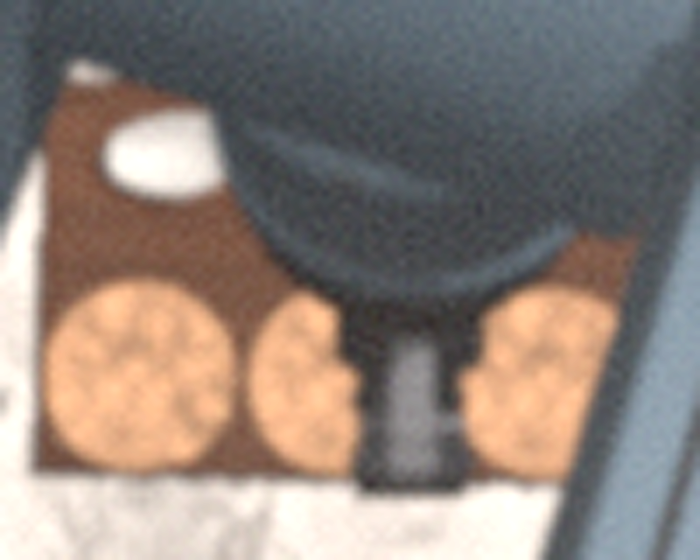

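```bash
python3 - <<'E'
from r import *
o=ori(np.radians(2))
arm.grip(.40,40)
arm.goto([.6205,-.052,.09],o); st("pre")
s=arm.servo_line([.6205,-.052,.0172],o,feed=.05,stop_force=5); st(f"down {s}")
arm.grip(0.0,40); st("gripped")
arm.servo_line([.6205,-.052,.10],o,feed=.08); st("lifted"); snap("wrist","w5"); snap("scene","s5")
E
```

```text
pre t 31.83 tcp [ 0.6206 -0.0522  0.0905] w 0.402 F [ 0.2 -1.7  0.7]
down False t 33.44 tcp [ 0.6208 -0.0521  0.0176] w 0.401 F [0.7 0.4 0.4]
gripped t 33.73 tcp [ 0.6208 -0.052   0.0178] w 0.213 F [-0.9  0.9  3.1]
lifted t 34.92 tcp [ 0.62   -0.0519  0.0993] w 0.206 F [0.1 0.1 0.3]
```

View pics/w5.png

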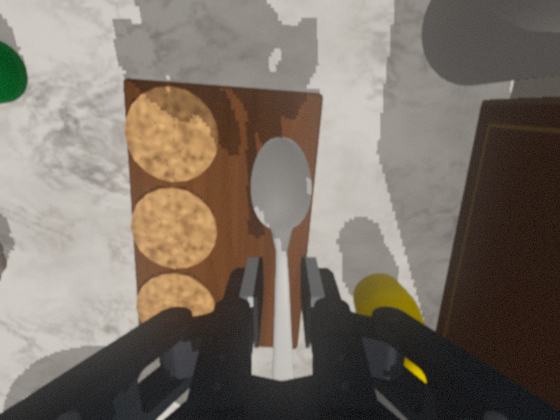

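View pics/s5.png

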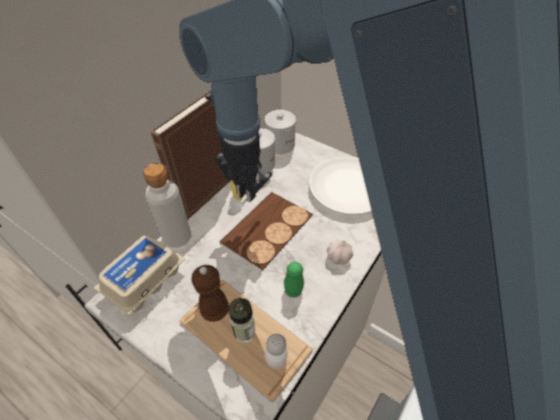

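```bash
python3 - <<'E'
from r import *
o=ori(np.radians(2))
arm.servo_line([.480,-.287,.11],o,feed=.15); arm.hold(.2)
arm.servo_line([.480,-.287,.032],o,feed=.1)
s=arm.servo_line([.480,-.287,.0185],o,feed=.02,stop_force=3); st(f"placed {s}")
snap("wrist","w6a")
arm.grip(.42); st("open")
arm.servo_line([.480,-.287,.20],o,feed=.15); arm.hold(.3);snap("wrist","w6"); 
arm.goto([.30,-.10,.30],o); st("away"); snap("top","t6"); snap("scene","s6")
E
```

```text
placed True t 38.73 tcp [ 0.4799 -0.2869  0.0197] w 0.21 F [-1.  -0.6  4.9]
open t 39.09 tcp [ 0.4793 -0.2863  0.0189] w 0.419 F [-0.6  0.1 -0.3]
away t 41.88 tcp [ 0.3006 -0.1006  0.3   ] w 0.419 F [-0.3  0.3 -0.2]
```

View pics/w6.png

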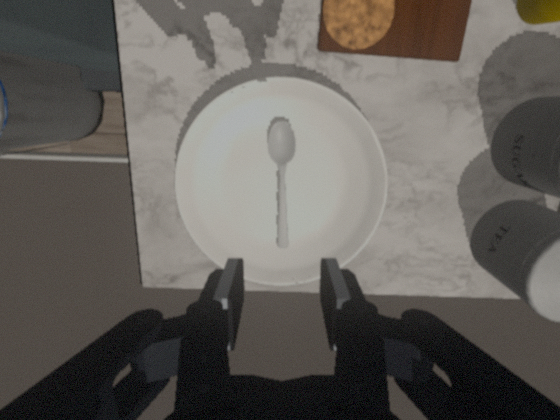

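View pics/t6.png

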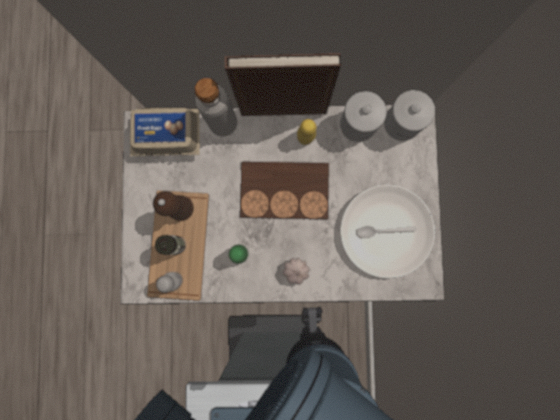

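The spoon lies mid-plate (388,231 in the top view), and the three stand on the board. Next I measure the coasters (top camera, clear view), the spoon relative to the plate, and the objects on the board.

```bash
sed -i '/^run/d;/handle fit/d' meas.py; python3 - <<'E'
from meas import *
run("t6",[(238,270,188,220),(270,299,188,220),(299,331,188,221)],(350,425,220,245),.014)
im,d,K,R,t=load("t6");P=cloud(d,K,R,t)
for n,(z0,z1,c) in dict(mill=(.12,.17,(.535,.17)),knob=(.156,.172,(.535,.17)),jar=(.108,.125,(.455,.176)),salt=(.088,.11,(.375,.182))).items():
    m=(P[...,2]>z0)&(P[...,2]<z1)&(np.hypot(P[...,0]-c[0],P[...,1]-c[1])<.037); q=P[m]
    print(n,m.sum(),"mean",q.mean(0).round(4),"mid",((q.min(0)+q.max(0))/2).round(4),"ext",(q.max(0)-q.min(0)).round(4))
im,d,K,R,t=load("w6");P=cloud(d,K,R,t)
m=(P[...,2]>.016)&(P[...,2]<.035)&(np.hypot(P[...,0]-.48,P[...,1]+.287)<.12)&(np.hypot(P[...,0]-.48,P[...,1]+.287)>.085)
h=cv2.convexHull((P[m][:,:2]*1000).astype(np.float32))[:,0]/1000;print("plate",circ(h))
c=im[100:260,255:310].astype(int).max(2);m=np.zeros(im.shape[:2],np.uint8)
m=(P[...,2]>.0105)&(np.hypot(P[...,0]-.48,P[...,1]+.287)<.07);q=P[m];print("spoon",q.min(0),q.max(0))
print([np.nanmedian(P[v,270:296,2][np.isfinite(P[v,270:296,2])].max()).round(4) for v in range(118,250,10)])
E
python3 -c "
import cv2,numpy as np
a=cv2.imread('pics/w6.png')[70:290,170:395]
cv2.imwrite('pics/w6z.png',cv2.resize(np.clip((a.astype(float)-90)*2,0,255).astype(np.uint8),None,fx=2.6,fy=2.6))"
```

```text
coaster [0.545  0.0032 0.0312]
coaster [ 0.5426 -0.0617  0.0312]
coaster [ 0.5402 -0.127   0.0311]
spoon ((476.0091552734375, -287.7830810546875), (162.80223083496094, 52.88974380493164), 89.10916900634766) [ 0.44857161 -0.36958547] [ 0.50370514 -0.2059806 ]
mill 523 mean [0.5342 0.1659 0.1453] mid [0.5357 0.1686 0.1421] ext [0.0494 0.0472 0.0442]
knob 31 mean [0.5349 0.1689 0.1608] mid [0.535  0.1689 0.1603] ext [0.0097 0.0094 0.0078]
jar 343 mean [0.4554 0.1741 0.117 ] mid [0.4553 0.1753 0.1151] ext [0.0398 0.0398 0.0132]
salt 220 mean [0.3767 0.18   0.0973] mid [0.3766 0.1811 0.0962] ext [0.0321 0.032  0.0164]
plate [ 0.47980383 -0.28752025  0.10190175]
spoon [ 0.41006146 -0.35658095  0.01050117] [ 0.54975971 -0.21706341  0.28646268]
[np.float64(0.0114), np.float64(0.0158), np.float64(0.0144), np.float64(0.0143), np.float64(0.0147), np.float64(0.0179), np.float64(0.0195), np.float64(0.0197), np.float64(0.0187), np.float64(0.0182), np.float64(0.0175), np.float64(0.0146), np.float64(0.0128), np.float64(0.0107)]
```

View pics/w6z.png

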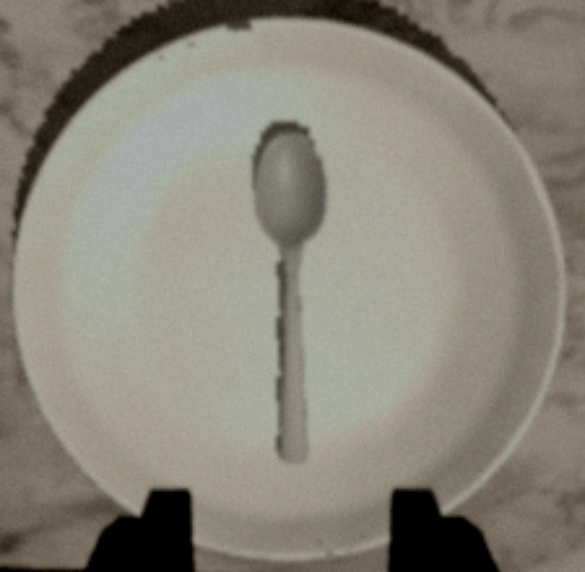

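```bash
python3 - <<'E'
from r import *
arm.grip(.85)
o=ori(np.radians(85.5))
arm.goto([.3758,.1817,.20],o)
pick(.3758,.1817,.0492,85.5,1,25,.20)
arm.goto([.50,.03,.21],ori(np.radians(-2)))
place(.541,-.1285,.0470,-2,.20,.85,.20)
snap("scene","s7")
arm.goto([.47,.06,.25],ori(np.radians(50)))
arm.goto([.4552,.1755,.20],o)
pick(.4552,.1755,.0732,85.5,1,30,.20)
arm.goto([.52,.03,.21],ori(np.radians(-2)))
place(.5432,-.0624,.0705,-2,.20,.90,.20)
snap("scene","s8")
E
python3 -c "
import cv2,numpy as np
a=[cv2.imread(f'pics/s{i}.png')[120:400,150:430] for i in (7,8)]
cv2.imwrite('pics/c8.png',cv2.resize(np.hstack(a),(800,400)))"
```

```text
down t 45.01 tcp [0.3763 0.1817 0.0497] w 0.851 F [-0.4 -0.2 -1.1]
gripped t 45.41 tcp [0.3762 0.1819 0.0499] w 0.464 F [-0.9  0.7  5.2]
lifted t 46.57 tcp [0.3751 0.1816 0.1992] w 0.458 F [-0.5  1.3 -0.5]
placed True t 49.94 tcp [ 0.541  -0.1286  0.047 ] w 0.466 F [-0.6  0.4  4.9]
open t 50.37 tcp [ 0.5403 -0.1282  0.0463] w 0.85 F [-0.6  0.2  0.2]
down t 53.96 tcp [0.4559 0.1755 0.0739] w 0.848 F [-0.4  0.7  0.2]
gripped t 54.35 tcp [0.4556 0.1756 0.0738] w 0.47 F [-0.9 -0.3  5.3]
lifted t 55.34 tcp [0.4545 0.1754 0.199 ] w 0.468 F [-0.2  0.6 -2.1]
placed True t 58.38 tcp [ 0.5432 -0.0625  0.0706] w 0.472 F [-1.2 -0.5  4.8]
open t 58.83 tcp [ 0.5426 -0.0622  0.07  ] w 0.899 F [-0.9  0.5  0.2]
```

View pics/c8.png

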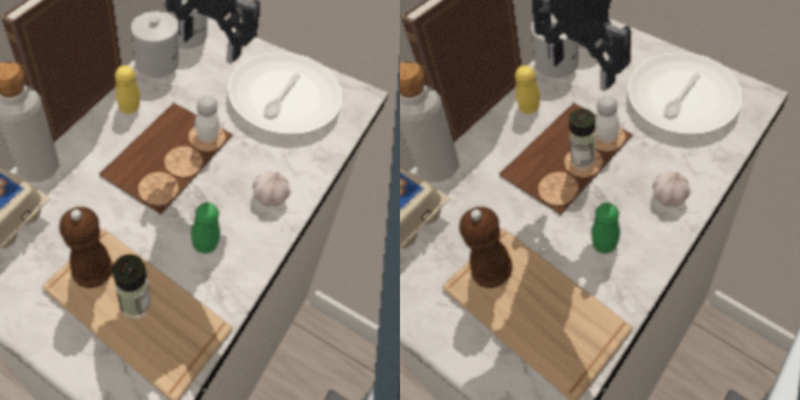

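```bash
python3 - <<'E'
from r import *
arm.goto([.50,.06,.29],ori(np.radians(50)))
arm.grip(.98)
o=ori(np.radians(85.5))
arm.goto([.535,.1695,.28],o)
pick(.535,.1695,.1215,85.5,1,35,.215)
arm.goto([.545,.07,.215],ori(np.radians(-2)))
place(.5455,.0033,.1188,-2,.20,.95,.29)
arm.goto([.30,-.10,.33],ori(0)); st("away")
snap("top","t9"); snap("scene","s9")
E
python3 - <<'E'
from meas import *
im,d,K,R,t=load("t9");P=cloud(d,K,R,t)
for n,(z0,z1,c) in dict(mill=(.12,.17,(.545,.003)),knob=(.153,.172,(.545,.003)),jar=(.106,.125,(.543,-.062)),salt=(.085,.11,(.541,-.128)),garlic=(.02,.09,(.396,-.086)),green=(.05,.11,(.434,.036)),yel=(.05,.11,(.697,-.115))).items():
    m=(P[...,2]>z0)&(P[...,2]<z1)&(np.hypot(P[...,0]-c[0],P[...,1]-c[1])<.033); q=P[m]
    print(n,m.sum(),"mean",q.mean(0).round(4),"mid",((q.min(0)+q.max(0))/2).round(4),"ext",(q.max(0)-q.min(0)).round(4))
c=cv2.resize(im[140:295,225:445],None,fx=3.6,fy=3.6,interpolation=cv2.INTER_CUBIC); cv2.imwrite("pics/t9z.png",np.clip(c[:,:,::-1]*1.4,0,255).astype(np.uint8))
E
```

```text
down t 62.62 tcp [0.5356 0.1696 0.1223] w 0.98 F [0.2 0.2 0. ]
gripped t 63.07 tcp [0.5355 0.1695 0.1223] w 0.545 F [-0.7 -0.5  4.5]
lifted t 63.84 tcp [0.5342 0.1694 0.2137] w 0.54 F [-0.9 -0.9 -3.2]
placed True t 66.54 tcp [0.5458 0.0031 0.1193] w 0.547 F [-0.8  0.2  5.9]
open t 66.98 tcp [0.5448 0.0035 0.1182] w 0.952 F [ 0.4 -0.4 -0.7]
away t 69.04 tcp [ 0.3006 -0.1001  0.3299] w 0.954 F [ 1.3  0.2 -0.6]
mill 511 mean [0.5449 0.0016 0.1429] mid [0.5461 0.0025 0.1445] ext [0.0481 0.0494 0.0321]
knob 31 mean [0.5463 0.0029 0.1572] mid [0.546  0.0034 0.1569] ext [0.0097 0.0115 0.0074]
jar 320 mean [ 0.543  -0.0617  0.1142] mid [ 0.5437 -0.0619  0.113 ] ext [0.0398 0.038  0.0139]
salt 212 mean [ 0.5413 -0.127   0.0941] mid [ 0.5414 -0.1274  0.0924] ext [0.033  0.0309 0.0147]
garlic 531 mean [ 0.3962 -0.0857  0.039 ] mid [ 0.3962 -0.0861  0.041 ] ext [0.0558 0.0565 0.0394]
green 246 mean [0.4341 0.0348 0.081 ] mid [0.4338 0.036  0.0716] ext [0.036  0.0324 0.0429]
yel 279 mean [ 0.694  -0.1142  0.0783] mid [ 0.6969 -0.115   0.0712] ext [0.0338 0.0354 0.042 ]
```

View pics/t9z.png

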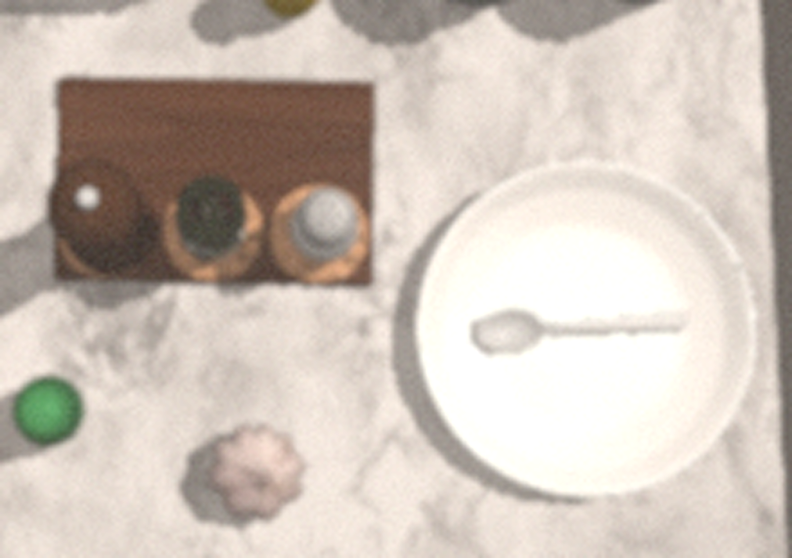

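View pics/s9.png

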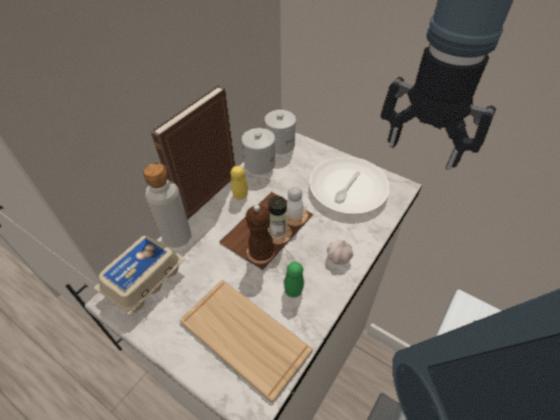

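```bash
python3 - <<'E'
from r import *
arm.job_done(); st("done")
E
```

```text
the job is handed in; nothing more can be done
the job is handed in; nothing more can be done
```

The job is done and handed in at about 69 s of the 144 s allowed. I set the mill, jar and salt shaker upright on the board and laid the teaspoon in the plate. Then I put the salt, jar and mill back on their own coasters.

**Last checks:**
- **Coasters:** in the top camera, all three stand upright within about 1.5 mm of their coaster centres.
- **Camera agreement:** the wrist and top cameras differed by 1–3 mm on where the coasters are. I placed to a blend of the two.
- **Spoon:** in the close-up after it was laid, the spoon lies in the middle of the plate. That is judged by eye, because my numeric fit of it on the white plate failed. It looked unchanged in the final pictures.
- **Other items:** the garlic and the green and yellow look-alikes have not moved, to within 0.2 mm.
- **Forces:** the contact force I read after each step stayed under about 7 N. It was not logged continuously.

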